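# Snug the spring-pad screw clamp onto a moulded housing on the tilted inspection plate

### The job

Clamp the black moulded housing on the tilted inspection plate: turn the crank with the red knob clockwise until the orange pad meets the grey land of the housing, then snug it by a bit under half a turn more, firm but not crushing, and let go of the crank. The housing must stay seated where it lies, and do not strike the bar light above or disturb the things standing around.

Things in the scene. Friction and masses are not known exactly. Their poses are not given: they have to be found in the camera images.
- fixture: Fixed steel base 200 x 190 x 24 mm with an aluminium plate (150 mm along the slope, 170 mm wide) sloping at 27 degrees: it rises along the fixture's +x, so its face looks up and back towards the robot. Origin at table height, 85 mm below the plate's face. A stop ledge 8 mm proud closes the low edge.
- light (a point): Centre of the underside (330 mm above the table) of a fixed white LED bar light, 26 mm along fixture x, 190 mm along fixture y, 16 mm high, over the fixture; its arm runs to an 18 mm post, 360 mm high, at fixture x +98, y +100 mm. It blocks a hand coming down vertically on the far part of the knob's circle: come in along the screw axis, tilted 27 degrees.
- clamp: Blue bridge of the screw clamp, 160 mm wide in y, on two 14 mm posts at y +-67 mm; fixed during a run, its height differs between runs. z axis = screw axis, at right angles to the plate (27 degrees from vertical, towards the robot); x axis runs up the slope. The bridge lies at z 58 to 82 mm; the posts end at about 90 mm.
- hub (a point): Point on the screw axis, at z 124 mm of the clamp: the centre of the circle that the knob's grip point travels on (radius 45 mm, at right angles to the screw axis). Its axes are those of the clamp (z out along the screw axis, away from the plate).
- knob_grip (a point): Grip point in the red knob, a freely revolving cylinder 22 mm across and 45 mm long, parallel to the screw axis. Knob top 19 mm above this point, crank arm's upper face 26 mm below it; only the knob and a 2 mm hub cap stand above that face. The crank does not move along its axis as it turns. x axis: outwards from the screw axis; z: along the screw axis, away from the plate.
- crank (a joint): Crank angle (rad), growing clockwise as seen from above the knob (looking onto the plate); 0 = fully retracted stop, 20 = end. Each turn pushes the plunger 16 mm (2.55 mm per rad) towards the plate. Friction 0.11 N m: about 2.5 N at the knob when idle, about 4 N when snug. It stays where it is left and does not unwind.
- pad_face (a point): Centre of the lower face of the orange pad, 26 mm across, on the screw axis; z axis away from the plate. The pad sits on a spring in the plunger: it advances with it until it meets the work, then stays while the spring is squeezed: 2 N at contact, 2.5 N more per mm of plunger (40 N per turn), 15 mm travel. Snug is 8 to 30 N, best about 0.4 turn (2.6 rad) past contact.
- pad: The same orange pad with its yellow stem; origin at the centre of its lower face.
- work: Loose black moulded housing, 100 x 60 x 10 mm plate, lying on the sloping plate against the stop ledge, with a black dome (36 mm across, top 33 mm up) on its lower end; about 160 g. Origin at the centre of its underside, z at right angles to the plate, x up the slope. Its grey raised land under the pad is 30 x 46 mm with its flat top 18 mm above the underside.
- land (a point): Centre of the grey land's flat top, where the pad comes down (to within 10 mm sideways). z axis at right angles to the plate.
- ring_gauge: Bystander: loose steel ring, 60 mm across, 22 mm high. Origin under its centre.
- target_block: Bystander: loose pale green block 70 x 50 x 34 mm with a black disc on top. Origin under its centre.
- cleaner: Bystander: loose white bottle with a blue cap, 48 mm across, 110 mm high. Origin under its centre.
There are look-alikes about, which are no part of the job. Leave any yellow look-alike of the work alone.

How it is judged:
By the outcome, as a careful person would: the job done as asked, in the order asked, and still so for the second after the job is handed in, with the robot touching nothing.
It also fails if it takes over 58 s, if anything falls off the work surface, if the arm or the gripper's body presses on something with over 40 N, if the wrist force passes 120 N, or if a joint passes its speed limit or range.

### The arm

A 6-joint arm with a two-finger parallel gripper is mounted at the origin on the work surface. World frame = base frame: x ahead of the robot, y to its left, z up, the work surface at z = 0. Lengths are in mm, angles in rad, forces in N, time in s.
With the tool pointing down it reaches from about 400 to 925 mm from the base axis. Payload 12.5 kg.
Tool frame: the origin (TCP) lies at the very end of the fingers, on their centre line; the grasp point (between the pads) lies 19 mm behind it; z points along the fingers, x is the direction in which the jaws open and shut, and the axes are right-handed (so a half turn about z gives the same grasp; the last joint's range is limited). The gripper opens to 95 mm and grips with 3 to 60 N. Pads are 20 mm wide; open, the fingers measure 119 mm over their backs; the gripper's body (75 mm by 180 mm) begins 59 mm behind the grasp point.
Start: joints at [1.054, 0.491, 1.559, -0, 1.092, -0.106], TCP at [249.575, 573.026, 214.661] pointing down, gripper open.
Joint ranges: [-3.1, 3.1], [-0.84, 2.19], [0.05, 2.79], [-1.13, 4.28], [0.06, 2.93], [-2.69, 2.69]. Speed limits (rad/s): [2.22, 2.22, 2.79, 3.14, 3.14, 3.14].

### API

Orientations are given as [roll, pitch, yaw] about the fixed x, y, z axes, in that order (R = Rz(yaw) Ry(pitch) Rx(roll)).
In Python, from cell import state, viewer, ticket, look_for, regions_of gives the robot as it stands.
- The arm moves only by the shell command python3 -m inch 'ROWS'. ROWS is JSON, a list of rows, each a list of 7 numbers: the turn, a rotation vector about the world's x, y, z in degrees, then the shift along the world's x, y, z in mm, then the opening, from -1 (shut) to 1 (fully open). In form: [[rx, ry, rz, tx, ty, tz, hand], ...]. A call has 1 to 10 rows; each row shifts and turns the commanded pose from where the row before left it; what a row does not reach is not made up. A row lasts 1/10 s, in which the tool goes at most 50 mm and 8.59 degrees, less where a joint would pass 70% of its speed; a pose out of reach is approached as far as the arm can. A call with a gripper value outside its range is refused whole. The fingers move at their own pace and stop on an object; the grip force is fixed at half the most. Time passes only in rows, so rows that do not move let the fingers close. It gives the time, the measured TCP pose, the force and the opening at its end, in the units of the state.
- state(): the state, without advancing time (a new reading comes with each control period).
- viewer.read_camera(name): name is "scene" or "side" or "wrist"; returns a dict with "color" (400x640x3 uint8, red, green, blue), "depth" (400x640 float32, mm along the optical axis (not along the pixel's ray), 0 where there is no reading), "fx", "fy", "cx", "cy" (pixels), "dist_coeffs" ([k1, k2, p1, p2, k3] as OpenCV has them; the pictures are not rectified), "position" and "orientation" of the camera in the world. Camera axes: x right, y down, z forward; pixel columns grow to the right and rows downward; lengths in mm; the calibration is good to about 2 mm. A picture is of the moment at which its call begins.
- ticket.job_done(): hands the job in, once; it reports no verdict.
Trained networks look in the newest picture that a camera, given by its name, has taken for a name from the list of things; names that differ only in an ending like _2 or _b are one class to them, and where a whole thing is asked for, a point or a joint stands for the part that bears it (a point fixed in the world has none). Each returns a list of dicts, best first, with "score" (0 to 1); they miss things now and then, are a little off and sometimes report something else, mostly with a low value. They report only what shows in the picture. A call takes as long as a camera call. They do not tell look-alikes from the thing itself.
- look_for(name, camera): "box" ([left, top, right, bottom] as shares, 0 to 1, of the picture: columns of its width, rows of its height, round what is visible of it).
- regions_of(name, camera): "pixels" (400x640 bool, what is visible of it) and "box" ([left, top, right, bottom] as shares, 0 to 1, of the picture: columns of its width, rows of its height, round what is visible of it).
The state is a dict: "t": time; "joints": joint angles; "qvel": joint speeds; "tau": joint torques, N m; "eef_pos": TCP position; "tcp_rot": TCP orientation; "ft_force": force on the tool from outside, world axes, zero at the start; "moment": the same for the moment, N m; "opening": opening from 0.0 (shut) to 1.0 (fully open).
Only numpy, scipy, OpenCV 4.12 (cv2) and the standard library are available. Lean on these libraries where they do the work, as an engineer would, in place of code of your own. Each camera call takes 0.05 s, during which the arm holds its last target. There are 200 camera calls.

## Working session

There is one attempt and no reset: what is moved stays moved. The work goes in short steps, Python scripts to look and compute and a shell command to move; the robot and the scene stay as the last step left them, time stands still between calls to the robot, and variables do not carry over. Pictures are saved under pics/ and viewed, on a budget of 10 in all, crops included, one or two more only if the job needs it, and the job is handed in when it is done.

```bash
mkdir -p pics; cat > h.py <<'E'
import numpy as np, cv2
from scipy.spatial.transform import Rotation as R
from cell import state, viewer, ticket, look_for, regions_of
def rot(o):
    o=np.array(o,float)
    if o.shape==(3,3): return o
    return R.from_euler('xyz',o).as_matrix() if o.size==3 else R.from_quat(o).as_matrix()
def cam(n): return viewer.read_camera(n)
def pts(c,mask):
    v,u=np.nonzero(mask&(c['depth']>0)); d=c['depth'][v,u]
    K=np.array([[c['fx'],0,c['cx']],[0,c['fy'],c['cy']],[0,0,1.]])
    n=cv2.undistortPoints(np.stack([u,v],1).astype(np.float64)[:,None],K,np.array(c['dist_coeffs'],float))[:,0]
    P=np.c_[n*d[:,None],d]
    return P@rot(c['orientation']).T+np.array(c['position'])
def save(c,n): cv2.imwrite('pics/'+n,c['color'][:,:,::-1])
E
python3 - <<'E'
from h import *
print(state())
ims=[]
for n in ['scene','side','wrist']:
    c=cam(n); ims.append(c['color']); print(n,c['position'],c['orientation'],c['fx'])
    save(c,n+'0.png')
    for t in ['knob_grip','hub','pad','work','fixture','clamp','light','land']:
        for r in regions_of(t,n)[:2]:
            m=np.array(r['pixels']); P=pts(c,m)
            if len(P): print(n,t,round(r['score'],2),np.round(np.array(r['box'])*[640,400,640,400]),m.sum(),np.median(P,0).round(),np.percentile(P,3,0).round(),np.percentile(P,97,0).round())
E
```

```text
{'t': 0.0, 'joints': array([ 1.05440521e+00,  4.91581433e-01,  1.55946675e+00,  2.60032257e-05,
        1.09167748e+00, -1.05578518e-01]), 'qvel': array([-0.00093215, -0.00122759,  0.00032177, -0.00081735,  0.0007924 ,
       -0.00046759]), 'tau': array([ 4.71918065e-04, -6.12631917e+01, -2.58193821e+01,  6.92681805e-02,
        4.80917317e-02, -8.65695006e-05]), 'eef_pos': array([249.43569762, 572.80013436, 214.04219699]), 'tcp_rot': array([-3.14145032e+00,  1.12427563e-03,  1.15997181e+00]), 'ft_force': array([ 0.81186317, -0.50416553, -0.91673439]), 'moment': array([-0.05996292, -0.06062712, -0.00257398]), 'opening': 0.999093189617325}
scene [ 968.27616313 -230.20953242  962.33065955] [-2.60073972 -0.00454795  0.86592013] 389.4735095723846
scene knob_grip 0.6 [308. 180. 317. 192.] 88 [585.  97. 190.] [579.  33. 175.] [650. 110. 332.]
scene knob_grip 0.41 [292. 207. 326. 227.] 457 [610.  68. 104.] [576.  44.  81.] [636. 105. 117.]
scene hub 0.68 [272. 177. 320. 228.] 762 [585.  51. 155.] [558.  -6.  92.] [605. 139. 199.]
scene hub 0.63 [292. 209. 324. 229.] 484 [609.  69. 103.] [57
[... 1442 characters left out ...]
.   2.] [884. 126.  30.]
side fixture 0.71 [268. 129. 367. 316.] 6572 [632. 155.  74.] [514.  22.   6.] [702. 221. 345.]
side fixture 0.59 [362. 312. 393. 335.] 622 [469. 257.  17.] [440. 226.  -3.] [497. 281.  22.]
side clamp 0.9 [319. 197. 348. 247.] 917 [568. 109. 158.] [538.  10. 114.] [601. 154. 224.]
side light 0.94 [272. 132. 368. 312.] 6484 [633. 155.  73.] [516.  23.   6.] [703. 221. 345.]
side land 0.97 [293. 333. 353. 375.] 1243 [587. 357.  13.] [542. 318.   4.] [634. 383.  29.]
side land 0.65 [303. 228. 341. 257.] 450 [602.  96. 100.] [548.  64.  68.] [634. 115. 115.]
wrist [184.70430017 600.21967117 384.73668692] [ 2.89168655e+00 -2.91006380e-04  1.15937643e+00] 328.846782109734
```

```bash
python3 - <<'E'
import cv2,numpy as np
a=cv2.imread('pics/scene0.png')[110:310,200:440]; b=cv2.imread('pics/side0.png')[110:330,230:430]
a=cv2.resize(a,None,fx=2.5,fy=2.5,interpolation=2);b=cv2.resize(b,None,fx=2.2,fy=2.2,interpolation=2)
h=600;a=cv2.resize(a,(400,333));b=cv2.resize(b,(400,440))
o=np.zeros((440,800,3),np.uint8);o[:333,:400]=a;o[:,400:]=b
cv2.imwrite('pics/a.png',o)
E
```

```text
(no output)
```

View pics/a.png

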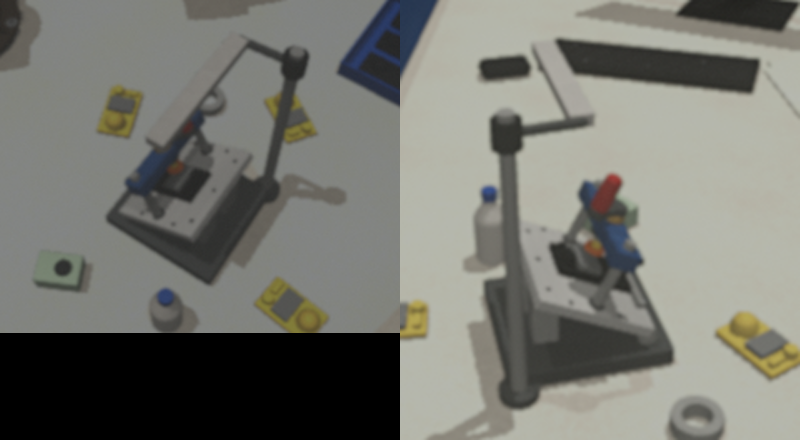

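The scene view shows the fixture with its yellow look-alikes around it. In the side view the red knob is at about pixel (335, 205). Next I fit the plate, bridge and knob geometry.

```bash
python3 - <<'E'
from h import *
A={}
for n in ['scene','side']:
    c=cam(n); hsv=cv2.cvtColor(c['color'],cv2.COLOR_RGB2HSV); H,S,V=[hsv[:,:,i].astype(int) for i in range(3)]
    box=np.zeros(H.shape,bool)
    if n=='scene': box[170:240,265:325]=1
    else: box[190:255,310:360]=1
    red=box&((H<5)|(H>174))&(S>130)&(V>60); blue=box&(H>100)&(H<125)&(S>110); org=box&(H>=6)&(H<20)&(S>120)
    for k,m in [('red',red),('blue',blue),('org',org)]:
        P=pts(c,m); md=np.median(P,0); P=P[np.linalg.norm(P-md,axis=1)<110]
        A[n,k]=P; print(n,k,len(P),P.mean(0).round(1) if len(P) else '',np.percentile(P,2,0).round(),np.percentile(P,98,0).round())
    # plate: grey-ish points between z 40..150 in fixture
    m=np.zeros(H.shape,bool)
    if n=='scene': m[175:260,265:350]=1
    else: m[215:280,290:365]=1
    m&=(S<60)&(V>110)
    P=pts(c,m);P=P[(P[:,2]>45)&(P[:,2]<140)]
    best=None;rng=np.random.default_rng(0)
    for _ in range(800):
        q=P[rng.choice(len(P),3,False)];nn=np.cross(q[1]-q[0],q[2]-q[0]);nn/=np.linalg.norm(nn)+1e-9
        if nn[2]<0: nn=-nn
        if abs(np.degrees(np.arccos(min(1,nn[2])))-27)>4: continue
        inl=abs((P-q[0])@nn)<3
        if best is None or inl.sum()>best.sum(): best=inl
    Q=P[best];u,s,vt=np.linalg.svd(Q-Q.mean(0),full_matrices=False);nn=vt[2]*np.sign(vt[2][2])
    A[n,'plate']=Q
    print(n,'plate',len(P),len(Q),nn.round(3),'tilt',np.degrees(np.arccos(nn[2])),'yaw',np.degrees(np.arctan2(-nn[1],-nn[0])),Q.mean(0).round(1))
np.save('A.npy',A,allow_pickle=True)
# light bar yaw
    
for n in ['scene','side']:
    B=A[n,'blue'][:,:3]; u,s,vt=np.linalg.svd(B-B.mean(0),full_matrices=False); print(n,'blue dir',vt[0].round(3),s.round(), 'yaw',np.degrees(np.arctan2(vt[0][1],vt[0][0]))-90)
E
```

```text
Traceback (most recent call last):
  File "h.py", line 12, in pts
    n=cv2.undistortPoints(np.stack([u,v],1).astype(np.float64)[:,None],K,np.array(c['dist_coeffs'],float))[:,0]
      ~~~~~~~~~~~~~~~~~~~^^^^^^^^^^^^^^^^^^^^^^^^^^^^^^^^^^^^^^^^^^^^^^^^^^^^^^^^^^^^^^^^^^^^^^^^^^^^^^^^^
cv2.error: OpenCV(4.12.0) /io/opencv/modules/calib3d/src/undistort.dispatch.cpp:347: error: (-215:Assertion failed) CV_IS_MAT(_src) && CV_IS_MAT(_dst) && (_src->rows == 1 || _src->cols == 1) && (_dst->rows == 1 || _dst->cols == 1) && _src->cols + _src->rows - 1 == _dst->rows + _dst->cols - 1 && (CV_MAT_TYPE(_src->type) == CV_32FC2 || CV_MAT_TYPE(_src->type) == CV_64FC2) && (CV_MAT_TYPE(_dst->type) == CV_32FC2 || CV_MAT_TYPE(_dst->type) == CV_64FC2) in function 'cvUndistortPointsInternal'
```

```bash
sed -i "s/    K=np/    if len(u)==0: return np.zeros((0,3))\n    K=np/" h.py; python3 - <<'E'
from h import *
for n in ['scene','side']:
    c=cam(n); hsv=cv2.cvtColor(c['color'],cv2.COLOR_RGB2HSV); H,S,V=[hsv[:,:,i].astype(int) for i in range(3)]
    box=np.zeros(H.shape,bool)
    if n=='scene': box[170:240,265:325]=1
    else: box[190:255,310:360]=1
    red=box&((H<5)|(H>172))&(S>100)&(V>30); blue=box&(H>100)&(H<125)&(S>100); org=box&(H>=6)&(H<20)&(S>110)
    for k,m in [('red',red),('blue',blue),('org',org)]:
        P=pts(c,m)
        if len(P)==0: print(n,k,0);continue
        md=np.median(P,0); P=P[np.linalg.norm(P-md,axis=1)<110]
        v,u=np.nonzero(m)
        print(n,k,len(P),'px',u.min(),u.max(),v.min(),v.max(),P.mean(0).round(1),np.percentile(P,2,0).round(),np.percentile(P,98,0).round())
        if k=='blue':
            s,vt=np.linalg.svd(P-P.mean(0),full_matrices=False)[1:]; print(' blue dir',vt[0].round(3),s.round(),'yaw',np.degrees(np.arctan2(vt[0][1],vt[0][0]))-90)
    m=np.zeros(H.shape,bool)
    if n=='scene': m[175:260,265:350]=1
    else: m[215:280,290:365]=1
    m&=(S<70)&(V>70)
    P=pts(c,m);P=P[(P[:,2]>45)&(P[:,2]<140)]
    best=None;rng=np.random.default_rng(0)
    for _ in range(800):
        q=P[rng.choice(len(P),3,False)];nn=np.cross(q[1]-q[0],q[2]-q[0]);nn/=np.linalg.norm(nn)+1e-9
        if nn[2]<0: nn=-nn
        if abs(np.degrees(np.arccos(min(1,nn[2])))-27)>5: continue
        inl=abs((P-q[0])@nn)<3
        if best is None or inl.sum()>best.sum(): best=inl
    Q=P[best];nn=np.linalg.svd(Q-Q.mean(0),full_matrices=False)[2][2];nn*=np.sign(nn[2])
    print(n,'plate',len(P),len(Q),nn.round(3),'tilt',np.degrees(np.arccos(nn[2])),'yaw',np.degrees(np.arctan2(-nn[1],-nn[0])),Q.mean(0).round(1),Q.min(0).round(),Q.max(0).round())
    r=regions_of('fixture',n)[0];m=np.array(r['pixels'])
    P=pts(c,m);L=P[(P[:,2]>318)&(P[:,2]<352)]
    b=P[(P[:,2]>18)&(P[:,2]<30)]
    rect=lambda X:cv2.minAreaRect(X[:,:2].astype(np.float32))
    print('light',len(L),rect(L),L[:,2].mean(),'base',len(b),rect(b))
E
```

```text
scene red 5 px 311 313 185 187 [586.  100.5 197.5] [585.  98. 195.] [588. 104. 200.]
scene blue 102 px 277 298 202 221 [581.8  32.4 158. ] [569.  -1. 151.] [596.  52. 164.]
 blue dir [ 0.382 -0.92   0.091] [149.  64.  12.] yaw -157.44478990479496
scene org 29 px 302 308 208 213 [591.7  73.6 119.9] [585.  66. 116.] [597.  82. 124.]
scene plate 1843 1546 [-0.434 -0.127  0.892] tilt 26.9132531349278 yaw 16.35557949395316 [623.4  77.8  94.6] [538. -18.  48.] [689. 178. 120.]
light 1511 ((627.1879272460938, 109.41304016113281), (229.70689392089844, 91.30191802978516), 83.22562408447266) 341.77377657199116 base 1801 ((587.4065551757812, 165.82981872558594), (199.02073669433594, 364.35101318359375), 15.78698444366455)
side red 141 px 326 339 197 215 [571.  111.6 211.6] [558. 102. 192.] [584. 118. 230.]
side blue 97 px 323 348 202 238 [560.2 106.7 157.1] [538.  14. 149.] [594. 151. 164.]
 blue dir [-0.297  0.955 -0.005] [373.  78.  10.] yaw 17.299423675493145
side org 35 px 323 337 206 237 [584.7  88.  121.4] [572.  75. 113.] [594. 115. 168.]
side plate 2180 1253 [-0.433 -0.121  0.893] tilt 26.717158339254976 yaw 15.620584959112925 [609.6 115.4  91.9] [515.  -4.  48.] [679. 212. 131.]
light 1082 ((623.9851684570312, 116.43199920654297), (228.68862915039062, 94.08589172363281), 83.15452575683594) 340.59961890821705 base 1773 ((682.8123168945312, -253.27630615234375), (210.3148193359375, 929.162353515625), 11.89753246307373)
```

```bash
cat >> h.py <<'E'
yaw=np.radians(16.); t=np.radians(27.)
C=R.from_euler('ZY',[yaw,-t]).as_matrix()  # cols ex,ey,n
E
python3 - <<'E'
from h import *
print(C.round(3))
pr=lambda s,P: print(s,len(P),'med',np.median(P,0).round(1),'p3',np.percentile(P,3,0).round(1),'p97',np.percentile(P,97,0).round(1)) if len(P) else print(s,0)
for n in ['scene','side']:
    c=cam(n); hsv=cv2.cvtColor(c['color'],cv2.COLOR_RGB2HSV); H,S,V=[hsv[:,:,i].astype(int) for i in range(3)]
    box=np.zeros(H.shape,bool)
    if n=='scene': box[170:240,265:325]=1
    else: box[190:255,310:360]=1
    red=box&((H<6)|(H>170))&(S>90)&(V>30); blue=box&(H>95)&(H<128)&(S>90); org=box&(H>=7)&(H<22)&(S>100)
    if n=='scene': grey=box.copy();grey[:200]=0
    for k,m in [('red',red),('blue',blue),('org',org)]:
        P=pts(c,m); md=np.median(P,0); P=P[np.linalg.norm(P-md,axis=1)<110]; pr(n+' '+k,P@C)
    r=regions_of('fixture',n)[0];P=pts(c,np.array(r['pixels']));
    Z=R.from_euler('z',yaw).as_matrix()
    L=P[(P[:,2]>322)&(P[:,2]<352)]; pr('light fixaxes',L@Z); L2=L@Z; print(np.histogram(L2[:,0],bins=12))
    r=[q for q in regions_of('land',n)]
    for q in r[:2]: pr('land',pts(c,np.array(q['pixels']))@C)
    m=np.zeros(H.shape,bool)
    if n=='scene': m[175:260,265:350]=1
    else: m[215:280,290:365]=1
    P=pts(c,m&(S<70)&(V>70))@C; hn=np.histogram(P[:,2],bins=np.arange(-230,-150,2)); print('plate n',hn)
E
```

```text
[[ 0.856 -0.276 -0.436]
 [ 0.246  0.961 -0.125]
 [ 0.454  0.     0.891]]
scene red 11 med [616.9 -64.5 -92.8] p3 [613.4 -68.2 -95.8] p97 [618.4 -60.5 -88.6]
scene blue 152 med [ 581.4 -130.6 -117.3] p3 [ 567.1 -166.4 -120.4] p97 [ 588.8 -105.9 -114.9]
scene org 39 med [ 578.   -92.  -160.1] p3 [ 568.9 -100.  -177.1] p97 [ 584.1  -80.4 -157.7]
light fixaxes 1483 med [628.6 -70.8 343.2] p3 [ 611.  -181.1  330.7] p97 [708.3   9.  349.6]
(array([307, 349, 487,  50,  20,  24,  21,  20,  25,  48,  54,  78]), array([608.96511232, 617.67835709, 626.39160186, 635.10484663,
       643.8180914 , 652.53133617, 661.24458094, 669.95782571,
       678.67107048, 687.38431525, 696.09756002, 704.81080479,
       713.52404956]))
land 399 med [ 607.6  155.3 -295.9] p3 [ 547.1  116.9 -316.6] p97 [ 636.   195.  -267.9]
land 438 med [ 586.4 -101.6 -184.1] p3 [ 545.5 -122.1 -193.1] p97 [ 611.2  -71.1 -175.7]
plate n (array([ 11,  23,  41,  47,  63,  54,  49,  61,  80,  86, 107, 100, 112,
       108, 114, 491, 933, 196,  15,   9,   3,   3,   2,   1,   3,  11,
         6,   3,   3,   7,   4,   4,   2,   4,   
[... 914 characters left out ...]
8,
       714.07056789]))
land 782 med [ 370.4   18.1 -171.2] p3 [ 334.7  -24.1 -194.7] p97 [ 393.3   57.2 -154.7]
land 787 med [ 750.  -132.  -366.6] p3 [ 704.7 -165.5 -396.1] p97 [ 792.2 -109.8 -345.7]
plate n (array([ 61,  60,  52,  60,  65,  79, 103, 129,  93,  97, 113, 115, 102,
       104, 156, 796, 356,  71,  50,  68,  22,  12,  11,  21,  70,  32,
         9,   9,  11,  10,  11,  11,   7,   8,  12,  10,   7,  13,   5]), array([-230, -228, -226, -224, -222, -220, -218, -216, -214, -212, -210,
       -208, -206, -204, -202, -200, -198, -196, -194, -192, -190, -188,
       -186, -184, -182, -180, -178, -176, -174, -172, -170, -168, -166,
       -164, -162, -160, -158, -156, -154, -152]))
```

```bash
cat >> h.py <<'E'
hub=C@[577,-85,-75.]; grip=C@[611,-56,-74.]
T=np.c_[C[:,1],C[:,0],-C[:,2]]
def todo(goal,Rt=T):
    s=state(); Rc=rot(s['tcp_rot']); rv=np.degrees(R.from_matrix(Rt@Rc.T).as_rotvec())
    print('t',s['t'],'turn',rv.round(2),np.linalg.norm(rv).round(1),'shift',(goal-s['eef_pos']).round(1),'F',s['ft_force'].round(1),'op',s['opening'])
E
python3 - <<'E'
from h import *
print(hub,grip,T.round(3)); todo(grip+C[:,2]*111)
E
```

```text
[550.35443642  69.38614313 195.12702904] [571.04522446 105.48781477 211.45371255] [[-0.276  0.856  0.436]
 [ 0.961  0.246  0.125]
 [ 0.     0.454 -0.891]]
t 1.9 turn [ -1.82 -27.47  38.79] 47.6 shift [ 273.  -481.4   95.7] F [-0.4 -0.4  0.5] op 0.9976141068979135
```

```bash
python3 -m inch '[[-0.13,-1.96,2.77,12,-30,10,1],[-0.13,-1.96,2.77,18,-34,10,1],[-0.13,-1.96,2.77,18,-34,10,1],[-0.13,-1.96,2.77,18,-34,10,1],[-0.13,-1.96,2.77,18,-34,10,1],[-0.13,-1.96,2.77,18,-34,10,1],[-0.13,-1.96,2.77,18,-34,10,1],[-0.13,-1.96,2.77,18,-34,10,1],[-0.13,-1.96,2.77,18,-34,6,1],[-0.13,-1.96,2.77,18,-34,6,1]]'
python3 - <<'E'
from h import *
todo(grip+C[:,2]*111)
E
```

```text
t: 2.9
eef_pos: [424.0, 235.7, 307.3]
tcp_rot: [2.801, -0.033, 1.656]
ft_force: [0.9, -0.6, -0.1]
opening: 1.003
t 2.9 turn [-0.5  -7.73 10.96] 13.4 shift [  98.6 -144.1    3. ] F [ 0.9 -0.6 -0.1] op 1.0026323403277682
```

```bash
python3 -m inch '[[-0.1,-1.55,2.2,20,-29,1,1],[-0.1,-1.55,2.2,20,-29,1,1],[-0.1,-1.55,2.2,20,-29,1,1],[-0.1,-1.55,2.2,19,-29,0,1],[-0.1,-1.55,2.2,19,-28,0,1],[0,0,0,0,0,0,1]]'
python3 - <<'E'
from h import *
todo(grip+C[:,2]*111)
c=cam('wrist');save(c,'w1.png')
hsv=cv2.cvtColor(c['color'],cv2.COLOR_RGB2HSV); H,S,V=[hsv[:,:,i].astype(int) for i in range(3)]
pr=lambda s,P: print(s,len(P),'med',np.median(P,0).round(1),'p3',np.percentile(P,3,0).round(1),'p97',np.percentile(P,97,0).round(1)) if len(P) else print(s,0)
red=((H<6)|(H>170))&(S>110)&(V>40); blue=(H>95)&(H<128)&(S>110); org=(H>=7)&(H<22)&(S>130)
for k,m in [('red',red),('blue',blue),('org',org)]:
    P=pts(c,m)@C; P=P[np.linalg.norm(P-[580,-85,-110],axis=1)<110]; pr(k,P)
    if k=='red': Q=P[P[:,2]>P[:,2].max()-6]; pr('redtop',Q)
E
```

```text
t: 3.5
eef_pos: [523.0, 90.1, 309.6]
tcp_rot: [2.671, 0.0, 1.847]
ft_force: [1.1, 0.0, 0.7]
opening: 1.001
t 3.5 turn [ 0.04 -0.05  0.2 ] 0.2 shift [-0.4  1.5  0.8] F [1.1 0.  0.7] op 1.0005461086361238
red 610 med [602.6 -58.3 -54.1] p3 [596.4 -67.3 -87. ] p97 [613.9 -50.1 -51.9]
redtop 432 med [605.8 -58.3 -53.4] p3 [598.1 -67.3 -56.4] p97 [614.4 -50.  -51.8]
blue 4222 med [ 568.7  -85.3 -115.6] p3 [ 555.  -158.4 -118.1] p97 [ 586.1  -11.4 -113. ]
org 46 med [ 561.4  -77.7 -107.8] p3 [ 557.6  -88.  -109.1] p97 [ 571.8  -72.6 -101.9]
```

View pics/w1.png

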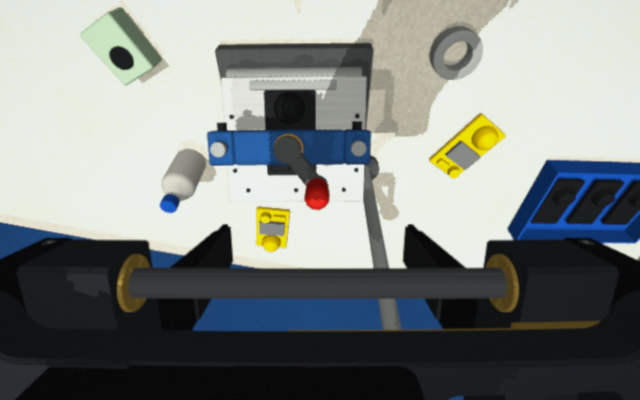

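The picture shows the red knob top at (317, 193), the bridge square in the frame and the jaws straddling it. I close in halfway and look again by numbers.

```bash
cat > m.py <<'E'
from h import *
c=cam('wrist')
hsv=cv2.cvtColor(c['color'],cv2.COLOR_RGB2HSV); H,S,V=[hsv[:,:,i].astype(int) for i in range(3)]
red=((H<6)|(H>170))&(S>110)&(V>40)
P=pts(c,red)@C;P=P[np.linalg.norm(P-[610,-57,-55],axis=1)<60]
Q=P[P[:,2]>np.percentile(P[:,2],97)-6]; print('knobtop',len(Q),((Q.min(0)+Q.max(0))/2).round(1),np.median(Q,0).round(1))
blue=(H>95)&(H<128)&(S>110); P=pts(c,blue)@C; P=P[np.linalg.norm(P-[577,-85,-117],axis=1)<100]; P=P[P[:,2]>-122]
if len(P): print('bridge',np.percentile(P,1,0).round(1),np.percentile(P,99,0).round(1))
print('tcp',(np.array(state()['eef_pos'])@C).round(1))
E
python3 -m inch '[[0,0,0,10,6,-18,1],[0,0,0,10,6,-18,1],[0,0,0,10,5,-18,1],[0,0,0,0,0,0,1]]'; python3 m.py
python3 - <<'E'
from h import *
todo(C@[608.5,-57,-91])
E
```

```text
t: 3.95
eef_pos: [550.9, 111.4, 253.7]
tcp_rot: [2.676, -0.002, 1.849]
ft_force: [-0.2, 0.3, 0.6]
opening: 1.004
knobtop 747 [605.8 -58.5 -54.4] [605.1 -58.3 -53.3]
bridge [ 554.4 -162.5 -118.3] [ 586.9   -8.5 -112.5]
tcp [614.9 -45.1 -27.1]
t 4.0 turn [-0.02 -0.26  0.03] 0.3 shift [ 25.7  -5.  -59.8] F [-0.4  0.4  0.5] op 0.995817850438274
```

```bash
python3 -m inch '[[0,0,0,-2.7,-13.2,-3.2,1],[0,0,0,0,0,0,1],[0,0,0,7,2,-14.2,1],[0,0,0,7,2,-14.2,1],[0,0,0,7,2,-14.3,1],[0,0,0,7,2,-14.3,1],[0,0,0,0,0,0,1],[0,0,0,0,0,0,1]]'; python3 m.py
```

```text
t: 4.8
eef_pos: [576.7, 105.2, 196.3]
tcp_rot: [2.672, -0.001, 1.849]
ft_force: [-0.9, 0.0, 0.2]
opening: 1.001
knobtop 732 [600.9 -58.5 -54.7] [600.7 -58.7 -54.3]
bridge [ 554.3 -162.5 -119. ] [ 587.2   -8.9 -112.4]
tcp [609.1 -58.  -89.7]
```

```bash
python3 -m inch '[[0,0,0,0,0,0,-1],[0,0,0,0,0,0,-1],[0,0,0,0,0,0,-1],[0,0,0,0,0,0,-1],[0,0,0,0,0,0,-1],[0,0,0,0,0,0,-1],[0,0,0,0,0,0,-1],[0,0,0,0,0,0,-1]]'; python3 - <<'E'
from h import *
print((np.array(state()['eef_pos'])@C).round(1),state()['ft_force']@C)
c=cam('wrist');save(c,'w2.png')
# first circle shifts: clockwise seen from above (from +n): angle decreasing ex->ey
a0=38.
for d in (15,):
  a=np.radians(a0-np.arange(0,361,d)); p=45*np.c_[np.cos(a),np.sin(a),0*a]@C.T
  for i,r in enumerate(np.diff(p,axis=0)): print(i,list(r.round(1)))
E
```

```text
t: 5.65
eef_pos: [576.9, 104.8, 195.4]
tcp_rot: [2.672, -0.001, 1.848]
ft_force: [-1.1, 0.2, 0.6]
opening: 0.384
[608.5 -58.3 -90.7] [-0.62641104  0.52948764  0.99980267]
0 [np.float64(7.9), np.float64(-8.3), np.float64(2.7)]
1 [np.float64(5.8), np.float64(-10.1), np.float64(1.4)]
2 [np.float64(3.3), np.float64(-11.3), np.float64(0.0)]
3 [np.float64(0.6), np.float64(-11.7), np.float64(-1.3)]
4 [np.float64(-2.1), np.float64(-11.2), np.float64(-2.6)]
5 [np.float64(-4.7), np.float64(-10.1), np.float64(-3.7)]
6 [np.float64(-7.0), np.float64(-8.2), np.float64(-4.6)]
7 [np.float64(-8.8), np.float64(-5.8), np.float64(-5.1)]
8 [np.float64(-10.0), np.float64(-3.0), np.float64(-5.3)]
9 [np.float64(-10.6), np.float64(0.0), np.float64(-5.2)]
10 [np.float64(-10.4), np.float64(3.0), np.float64(-4.6)]
11 [np.float64(-9.4), np.float64(5.9), np.float64(-3.8)]
12 [np.float64(-7.9), np.float64(8.3), np.float64(-2.7)]
13 [np.float64(-5.8), np.float64(10.1), np.float64(-1.4)]
14 [np.float64(-3.3), np.float64(11.3), np.float64(-0.0)]
15 [np.float64(-0.6), np.float64(11.7), np.float64(1.3)]
16 [np.float64(2.1), np.float64(11.2), np.float64(2.6)]
17 [np.float64(4.7), np.float64(10.1), np.float64(3.7)]
18 [np.float64(7.0), np.float64(8.2), np.float64(4.6)]
19 [np.float64(8.8), np.float64(5.8), np.float64(5.1)]
20 [np.float64(10.0), np.float64(3.0), np.float64(5.3)]
21 [np.float64(10.6), np.float64(-0.0), np.float64(5.2)]
22 [np.float64(10.4), np.float64(-3.0), np.float64(4.6)]
23 [np.float64(9.4), np.float64(-5.9), np.float64(3.8)]
```

View pics/w2.png

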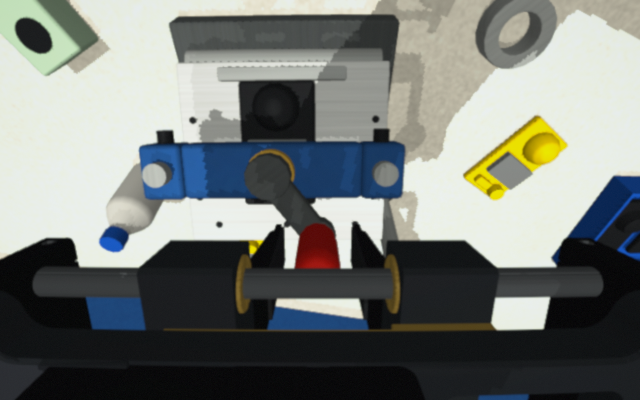

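The jaws, at (250–385, 280), straddle the knob at (318, 250) but are still closing at opening 0.38. I keep closing.

```bash
python3 -m inch '[[0,0,0,0,0,0,-1],[0,0,0,0,0,0,-1],[0,0,0,0,0,0,-1],[0,0,0,0,0,0,-1],[0,0,0,0,0,0,-1]]'; python3 - <<'E'
from h import *
print((np.array(state()['eef_pos'])@C).round(1),state()['ft_force']@C)
E
```

```text
t: 6.2
eef_pos: [576.9, 104.8, 195.4]
tcp_rot: [2.672, -0.001, 1.848]
ft_force: [0.1, -2.5, -0.4]
opening: 0.224
[608.5 -58.3 -90.7] [-0.69333824 -2.44317028 -0.04042233]
```

```bash
python3 -m inch '[[0,0,0,7.9,-8.3,2.7,-1],[0,0,0,5.8,-10.1,1.4,-1],[0,0,0,3.3,-11.3,0,-1],[0,0,0,0.6,-11.7,-1.3,-1],[0,0,0,0,0,0,-1]]'; cat > c.py <<'E'
from h import *
s=state();print('tcp',(np.array(s['eef_pos'])@C).round(1),'F',(s['ft_force']@C).round(1),'op',round(s['opening'],3),'t',s['t'])
pr=lambda s,P: print(s,len(P),'med',np.median(P,0).round(1),'p5',np.percentile(P,5,0).round(1),'p95',np.percentile(P,95,0).round(1)) if len(P) else print(s,0)
for n in ['scene','side']:
    c=cam(n); hsv=cv2.cvtColor(c['color'],cv2.COLOR_RGB2HSV); H,S,V=[hsv[:,:,i].astype(int) for i in range(3)]
    P=pts(c,(H>=7)&(H<24)&(S>100))@C; P=P[(np.linalg.norm(P[:,:2]-[577,-85],axis=1)<25)&(P[:,2]<-130)&(P[:,2]>-190)]; pr(n+' org',P)
    if n=='scene': print(np.histogram(P[:,2],bins=np.arange(-184,-140,3)))
E
python3 c.py
```

```text
t: 6.7
eef_pos: [594.4, 62.5, 198.0]
tcp_rot: [2.673, -0.001, 1.848]
ft_force: [-2.6, -1.9, 0.3]
opening: 0.222
tcp [ 614.3 -103.8  -90.8] F [-2.5 -1.1  1.7] op 0.222 t 6.7
scene org 48 med [ 576.6  -91.9 -163. ] p5 [ 569.  -100.1 -175.9] p95 [ 584.3  -81.4 -159.9]
(array([ 0,  3,  0,  0,  1,  4, 16, 19,  4,  1,  0,  0,  0,  0]), array([-184, -181, -178, -175, -172, -169, -166, -163, -160, -157, -154,
       -151, -148, -145, -142]))
side org 52 med [ 576.5  -78.7 -163.7] p5 [ 564.9  -89.1 -167.2] p95 [ 585.2  -72.4 -156.1]
```

```bash
python3 -m inch '[[0,0,0,-2.1,-11.2,-2.6,-1],[0,0,0,-4.7,-10.1,-3.7,-1],[0,0,0,-7,-8.2,-4.6,-1],[0,0,0,-8.8,-5.8,-5.1,-1],[0,0,0,-10,-3,-5.3,-1],[0,0,0,-10.6,0,-5.2,-1],[0,0,0,0,0,0,-1]]'; python3 c.py; python3 - <<'E'
from h import *
a=cv2.resize(cam('scene')['color'][180:240,270:330],(400,400),interpolation=cv2.INTER_CUBIC);b=cv2.resize(cam('side')['color'][200:260,300:360],(400,400),interpolation=cv2.INTER_CUBIC)
cv2.imwrite('pics/b.png',cv2.convertScaleAbs(np.hstack([a,b])[:,:,::-1],alpha=1.3))
E
```

```text
t: 7.5
eef_pos: [550.4, 25.4, 171.3]
tcp_rot: [2.674, -0.001, 1.849]
ft_force: [-1.6, -4.3, -2.7]
opening: 0.223
tcp [ 555.4 -127.3  -90.8] F [-3.7 -3.7 -1.2] op 0.223 t 7.5
scene org 47 med [ 578.1  -92.1 -167.3] p5 [ 568.1  -99.9 -176.7] p95 [ 584.   -81.5 -164.3]
(array([ 0,  3,  0,  0,  9, 23, 11,  1,  0,  0,  0,  0,  0,  0]), array([-184, -181, -178, -175, -172, -169, -166, -163, -160, -157, -154,
       -151, -148, -145, -142]))
side org 54 med [ 576.7  -78.9 -167.7] p5 [ 563.5  -88.5 -171.6] p95 [ 584.1  -72.1 -159.4]
```

View pics/b.png

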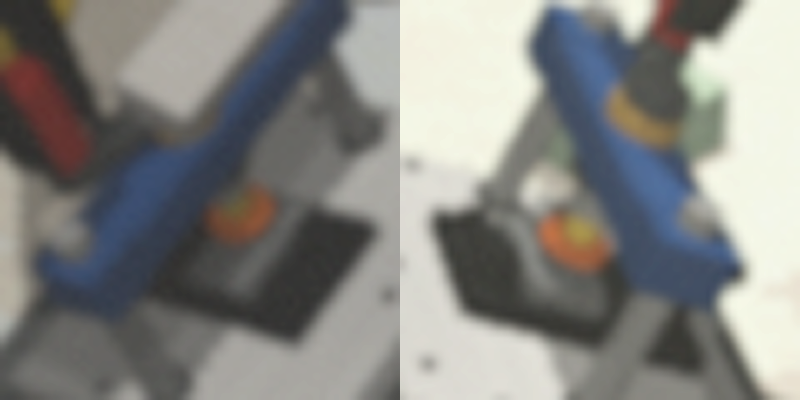

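The pad shows at about scene (303, 212) and side (327, 236), still clear of the grey land and centred over it. I continue.

```bash
python3 -m inch '[[0,0,0,-10.4,3,-4.6,-1],[0,0,0,-9.4,5.9,-3.8,-1],[0,0,0,-7.9,8.3,-2.7,-1],[0,0,0,-5.8,10.1,-1.4,-1],[0,0,0,-3.3,11.3,0,-1],[0,0,0,-0.6,11.7,1.3,-1],[0,0,0,0,0,0,-1]]'; python3 c.py; python3 -m inch '[[0,0,0,2.1,11.2,2.6,-1],[0,0,0,4.7,10.1,3.7,-1],[0,0,0,7,8.2,4.6,-1],[0,0,0,0,0,0,-1]]'; python3 c.py
```

```text
t: 8.4
eef_pos: [513.8, 76.8, 160.7]
tcp_rot: [2.673, -0.002, 1.85]
ft_force: [-2.8, 4.5, -2.6]
opening: 0.221
tcp [531.8 -67.8 -90.7] F [-2.4  5.  -1.7] op 0.221 t 8.4
scene org 42 med [ 578.6  -92.1 -171.3] p5 [ 569.   -99.9 -178.2] p95 [ 583.8  -82.1 -167.2]
(array([ 0,  3,  3,  8, 21,  7,  0,  0,  0,  0,  0,  0,  0,  0]), array([-184, -181, -178, -175, -172, -169, -166, -163, -160, -157, -154,
       -151, -148, -145, -142]))
side org 56 med [ 576.3  -79.7 -171.9] p5 [ 564.9  -89.9 -176.1] p95 [ 584.5  -71.9 -164.9]
t: 8.9
eef_pos: [528.3, 105.5, 171.9]
tcp_rot: [2.672, -0.001, 1.849]
ft_force: [-1.2, 5.7, -1.7]
opening: 0.223
tcp [556.4 -44.2 -90.6] F [-0.4  5.8 -1.7] op 0.223 t 8.9
scene org 45 med [ 578.2  -92.4 -172.9] p5 [ 567.4  -99.6 -177.4] p95 [ 584.1  -80.6 -170.4]
(array([ 0,  2,  7, 23, 13,  0,  0,  0,  0,  0,  0,  0,  0,  0]), array([-184, -181, -178, -175, -172, -169, -166, -163, -160, -157, -154,
       -151, -148, -145, -142]))
side org 49 med [ 575.9  -80.4 -173.5] p5 [ 564.   -90.2 -175.6] p95 [ 584.1  -72.7 -167.4]
```

```bash
python3 -m inch '[[0,0,0,8.8,5.8,5.1,-1],[0,0,0,10,3,5.3,-1],[0,0,0,10.6,0,5.2,-1],[0,0,0,0,0,0,-1]]'; python3 c.py;  python3 -m inch '[[0,0,0,10.4,-3,4.6,-1],[0,0,0,9.4,-5.9,3.8,-1],[0,0,0,0,0,0,-1]]'; python3 c.py
```

```text
t: 9.4
eef_pos: [559.0, 113.2, 187.9]
tcp_rot: [2.67, 0.0, 1.848]
ft_force: [3.6, 3.2, 0.5]
opening: 0.226
tcp [591.9 -45.2 -90.6] F [ 4.1  2.1 -1.5] op 0.226 t 9.4
scene org 44 med [ 579.3  -92.7 -174.2] p5 [ 569.2  -99.6 -178.5] p95 [ 583.8  -80.2 -171.1]
(array([ 0,  5, 10, 22,  7,  0,  0,  0,  0,  0,  0,  0,  0,  0]), array([-184, -181, -178, -175, -172, -169, -166, -163, -160, -157, -154,
       -151, -148, -145, -142]))
side org 56 med [ 576.6  -79.4 -174.5] p5 [ 564.9  -92.  -179.4] p95 [ 584.4  -73.  -167.7]
t: 9.8
eef_pos: [577.5, 104.1, 195.7]
tcp_rot: [2.671, -0.0, 1.848]
ft_force: [2.1, -0.5, 0.7]
opening: 0.224
tcp [609.  -59.1 -90.7] F [ 2.  -1.  -0.2] op 0.224 t 9.8
scene org 42 med [ 578.8  -92.4 -174.3] p5 [ 569.2  -99.3 -178.7] p95 [ 584.4  -80.6 -171.2]
(array([ 0,  5, 13, 17,  7,  0,  0,  0,  0,  0,  0,  0,  0,  0]), array([-184, -181, -178, -175, -172, -169, -166, -163, -160, -157, -154,
       -151, -148, -145, -142]))
side org 54 med [ 576.4  -79.6 -174.8] p5 [ 565.   -90.4 -178.5] p95 [ 584.   -72.7 -169.5]
```

Pad stopped advancing at about 313° of turn. Snug target is about 462°, so I turn seven more 15° steps.

```bash
python3 -m inch '[[0,0,0,7.9,-8.3,2.7,-1],[0,0,0,5.8,-10.1,1.4,-1],[0,0,0,3.3,-11.3,0,-1],[0,0,0,0.6,-11.7,-1.3,-1],[0,0,0,-2.1,-11.2,-2.6,-1],[0,0,0,-4.7,-10.1,-3.7,-1],[0,0,0,-7,-8.2,-4.6,-1],[0,0,0,0,0,0,-1]]'; python3 c.py
```

```text
t: 10.7
eef_pos: [579.7, 33.3, 186.8]
tcp_rot: [2.673, -0.001, 1.847]
ft_force: [-0.4, -0.6, -2.4]
opening: 0.223
tcp [ 589.5 -127.8  -90.8] F [-1.6 -0.5 -1.9] op 0.223 t 10.7
scene org 32 med [ 579.8  -92.6 -175.2] p5 [ 572.5  -99.4 -179.9] p95 [ 584.   -81.7 -172.6]
(array([ 0,  7, 10, 15,  0,  0,  0,  0,  0,  0,  0,  0,  0,  0]), array([-184, -181, -178, -175, -172, -169, -166, -163, -160, -157, -154,
       -151, -148, -145, -142]))
side org 43 med [ 578.4  -78.  -175.2] p5 [ 563.7  -88.8 -177.8] p95 [ 584.9  -71.6 -170.7]
```

```bash
python3 -m inch '[[0,0,0,0,0,0,0.4],[0,0,0,0,0,0,0.4],[0,0,0,0,0,0,0.4],[0,0,0,0,0,0,0.4],[0,0,0,0,0,0,0.4],[0,0,0,0,0,0,0.4],[0,0,0,0,0,0,0.4],[0,0,0,0,0,0,0.4]]'; python3 -m inch '[[0,0,0,-4.4,-1.3,8.9,0.4],[0,0,0,-8.7,-2.5,17.8,0.4],[0,0,0,-8.7,-2.5,17.8,0.4],[0,0,0,-8.7,-2.5,17.8,0.4],[0,0,0,-13,-3.7,26.7,0.4],[0,0,0,-13,-3.7,26.7,0.4],[0,0,0,0,0,0,0.4],[0,0,0,0,0,0,0.4]]'; python3 c.py; python3 - <<'E'
from h import *
c=cam('wrist');
a=cv2.resize(c['color'],(480,300));b=cv2.resize(cam('side')['color'][190:260,290:365],(320,300),interpolation=cv2.INTER_CUBIC)
cv2.imwrite('pics/e.png',np.hstack([a,b])[:,:,::-1])
hsv=cv2.cvtColor(c['color'],cv2.COLOR_RGB2HSV); H,S,V=[hsv[:,:,i].astype(int) for i in range(3)]
P=pts(c,((H<6)|(H>170))&(S>110)&(V>40))@C;P=P[np.linalg.norm(P-[577,-85,-55],axis=1)<75];Q=P[P[:,2]>-60];d=Q.mean(0)-[571,-85.5,0];print(Q.mean(0),np.degrees(np.arctan2(d[1],d[0])))
E
```

```text
t: 11.6
eef_pos: [580.7, 33.9, 187.4]
tcp_rot: [2.672, -0.001, 1.848]
ft_force: [-0.6, 0.0, -0.9]
opening: 0.696
t: 12.4
eef_pos: [523.9, 17.6, 303.8]
tcp_rot: [2.671, 0.0, 1.848]
ft_force: [-0.7, -0.0, -0.3]
opening: 0.697
tcp [ 591.  -127.5   39.9] F [-0.7  0.2  0.1] op 0.697 t 12.4
scene org 30 med [ 581.   -92.5 -174.4] p5 [ 572.5  -99.5 -180.2] p95 [ 585.   -82.3 -172.1]
(array([ 0,  6,  8, 15,  1,  0,  0,  0,  0,  0,  0,  0,  0,  0]), array([-184, -181, -178, -175, -172, -169, -166, -163, -160, -157, -154,
       -151, -148, -145, -142]))
side org 41 med [ 576.5  -78.3 -175.2] p5 [ 564.3  -88.2 -177.6] p95 [ 584.4  -72.3 -171.6]
[ 587.08701223 -127.54678933  -53.93754835] -69.06325556100136
```

View pics/e.png

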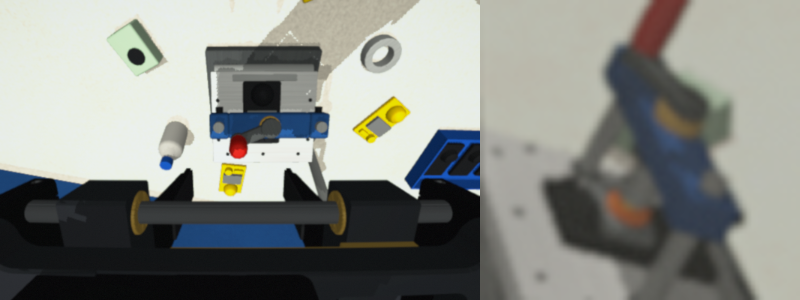

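The picture shows the crank released with the knob at (238, 146) and the pad down on the land. The housing still sits against the ledge and the bystanders are in place. The jaws are clear.

```bash
python3 -c "
from cell import ticket; print(ticket.job_done())"
```

```text
the job is handed in; nothing more can be done
None
```

The housing is clamped, and I handed the job in at about 12.5 s with the robot clear of everything. I came in along the screw axis, gripped the red knob, and turned the crank clockwise about 466° in total.

- **Contact:** the orange pad stopped advancing at about 310–330° of turn, at the height expected for the grey land.
- **Snugging:** I then turned about 0.4 turn past contact. That should give roughly 17–19 N, calculated from the spring rate rather than measured.
- **After release:** the knob stayed where I left it (−69° in the plane of its circle, matching the commanded turn), and the pad height had not changed. I checked by eye, without measuring, that the housing still sits against its ledge and that the block, ring and bottle have not moved.
- **Forces:** wrist readings at the end of each move stayed under about 7 N, and I saw no contact with the bar light.

**Disagreement:** the wrist camera and the two fixed cameras differed by about 6 mm along the slope. I gripped at a value between them, and the turn went smoothly.

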